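# Shut the bin flap and thread its locking pin

### The arm

A 6-joint arm with a two-finger parallel gripper is mounted at the origin on the work surface. World frame = base frame: x ahead of the robot, y to its left, z up, the work surface at z = 0. Lengths are in m, angles in rad, forces in N, time in s.
With the tool pointing down it reaches from about 0.35 to 0.775 m from the base axis. Payload 5.5 kg.
Tool frame: the origin (TCP) lies midway between the tips of the shut fingers; the grasp point (between the pads) lies 19 mm behind it; z points along the fingers, y is the line along which they close (so a half turn about z gives the same grasp; the last joint's range is limited). The gripper opens to 85 mm and grips with 20 to 120 N. Pads are 22 mm wide; open, the fingers measure 114 mm over their backs; the gripper's body (76 mm by 85 mm) begins 54 mm behind the grasp point. The pads swing forward as they close: fully open they stand 13 mm farther back than shut.
Start: joints at [-1.266, 0.313, 0.046, 1.304, 0, 1.431], TCP at [0.247, -0.519, 0.231] pointing down, gripper open.
Joint ranges: [-2.76, 2.76], [-0.86, 1.69], [-1.03, 1.26], [-2.2, 2.34], [-1.47, 1.5], [-3.14, 3.14]. Speed limits (rad/s): [2.57, 2.57, 3.14, 3.14, 3.14, 3.14].

### API

Orientations are given as a unit quaternion [w, x, y, z].
In Python, from workcell import env gives the robot as it stands. The module is installed in compiled form; this text tells all that it offers.
- The arm moves only by the tool servo_tool, never from a script. Its argument "increments" is a list of rows, each an object of numbers: "grip": the closure, from 0 (fully open) to 1 (shut); "x", "y", "z": the shift along the tool's x, y, z in mm; "roll": the turn about the tool's z in degrees. In form: [{"grip": .., "x": .., "y": .., "z": .., "roll": ..}, ...]. A call has 1 to 5 rows; each row shifts and turns the commanded pose from where the row before left it, along the tool's axes as they then stand; what a row does not reach is not made up. A row lasts 1/12 s, in which the tool goes at most 41.7 mm and 7.16 degrees, less where a joint would pass 70% of its speed; a pose out of reach is approached as far as the arm can. A call is refused whole if a number of a shift passes 41.7 or a number of a turn 7.16, either way. A call with a gripper value outside its range is refused whole. The fingers move at their own pace and stop on an object; "grip_force" is the grip in N (left out, the last holds). Time passes only in rows, so rows that do not move let the fingers close. It gives the time, the measured TCP pose, the force, the opening and the grip force at its end, in the units of the state.
- env.get_state(): the state, without advancing time (a new reading comes with each control period).
- env.read_camera(name): name is "side" or "top"; returns the picture (384x512x3 uint8, red, green, blue); there is no depth.
- env.get_calibration(name): a dict with "vertical_fov" (degrees; the focal length in pixels is half the picture's height over the tangent of half this angle, whatever the lens; pixels are square), "cx", "cy" (the principal point, pixels), "rvec" (rotation vector, rad) and "tvec" (3), from world to camera coordinates, as OpenCV has them. Camera axes: x right, y down, z forward; pixel columns grow to the right and rows downward; lengths in m; the calibration is good to about 2 mm. A picture is of the moment at which its call begins. get_calibration takes no time and is no camera call.
- env.hand_in(): hands the job in; it is judged then, once.
The state is a dict: "clock": time; "joint_pos": joint angles; "qvel": joint speeds; "tau": joint torques, N m; "tcp_pos": TCP position; "orientation": TCP orientation; "wrist_force": force on the tool from outside, world axes, zero at the start; "ft_torque": the same for the moment, N m; "finger_gap": finger opening in m; "grip_force": force on a finger pad.
Only numpy, scipy, OpenCV 4.12 (cv2) and the standard library are available. Lean on these libraries where they do the work, as an engineer would, in place of code of your own. Each camera call takes 0.05 s, during which the arm holds its last target. There are 200 camera calls.

### The job

Shut the pine flap on the shallow bin, then take the steel locking pin out of its pine rest block and lock the catch with it: thread it down through the slot of the flap's hasp plate, the eyes of the two loose slide bars beneath it and the lower lug, until its collar sits fully home on the hasp plate, and let go. The bars' eyes have drifted out of line, one to each side, by unknown amounts, so feel for each eye and never force the pin; leave the padlock, the two hinges and the cupboard catch where they lie.

Things in the scene. Friction and masses are not known exactly. Their poses are not given: they have to be found in the camera images.
- bin: shallow pine bin fixed to the countertop, 200 (x) by 220 (y) by 75 mm high. Origin on the countertop straight under the upright axis of the catch on its front; x points from the catch into the bin (walls x = 25 to 225 mm), y along the front, z up. The catch is a stack on that axis; from above: hasp plate, upper bar, lower bar, lug. It bends if the pin presses on it with over 40 N
- catch_top (a point): point on the catch's upright axis, 92 mm up: the level of the hasp plate's top face when the flap is shut; fixed to the bin, same axes as the bin. The hasp plate (on the flap) is then at z 87-92 mm, 60 mm wide in y, with a slot 13 mm (x) by 42 mm (y) centred on the axis
- bar_guides (a point): fixed point on the catch's axis 66 mm up, between two steel slide bars (tops 76 and 61 mm up, 5 mm thick) that lie along y, ends hidden in guide blocks. Each has a round 13 mm eye, on the axis in x but 3.5 to 11 mm off it in y, one left, one right, unmeasured: feel for it. Each slides in y alone, on its own, 14 mm either way against 3 N; a pin in its eye drags it along
- lug_hole (a point): centre of the upper mouth of the lower lug's round 13 mm hole, on the catch's upright axis, 46 mm up; the steel lug is 8 mm thick and fixed to the bin. All holes of the catch have a 1 mm chamfer at the mouth
- flap (a joint): opening angle of the pine flap (rad): 0 = shut on its stop, growing to 1.3 as its front edge rises. Hinged along the bin's far rim (bin x = 225 mm, z = 75 mm); the stiff hinge (0.75 N m of friction) holds it where it is left; a downward push of a few newtons near the front shuts it
- flap_push (a point): point on the flap's top face, 130 mm from the hinge line, midway across; a good place to push it shut; when shut it is 87 mm up, at bin x = 95 mm. The flap is 200 mm long, 224 mm wide, 12 mm thick; its hasp plate lies on top, from 143 to 243 mm from the hinge
- pin_grip (a point): grip point of the steel locking pin, on its axis in the square head, 90 mm above its tip. It stands tip down in the rest block: shank 10 mm across, 62 mm long, 1 mm chamfer at the tip (flat end 8 mm across); collar 26 mm across, 5 mm thick; head 18 by 18 mm from 67 to 105 mm above the tip, flats square to its x and y axes. Mass about 0.15 kg
- pin_tip (a point): centre of the pin's flat lower end; z axis up along the pin
- block: pine rest block 60 by 60 by 66 mm high, fixed, origin at the centre of its underside; the pin's shank stands in its upright 12 mm through hole, collar on the block's top, tip 4 mm above the countertop
- padlock: round steel disc padlock lying flat, 70 mm across, 26 mm thick, origin under its centre; leave it alone
- hinge_a: olive parliament hinge lying flat, open, about 102 by 90 mm and 11 mm high, origin under its centre; leave it alone
- hinge_b: another such olive hinge; leave it alone
- cupcatch: small copper-plated cupboard catch 30 by 55 mm, 24 mm high, origin under its centre; leave it alone

How it is judged:
By the outcome, as a careful person would: the job done as asked, in the order asked, and still so for the second after the job is handed in, with the robot touching nothing.
It also fails if it takes over 67 s, if anything falls off the work surface, if the arm or the gripper's body presses on something with over 40 N, if the wrist force passes 120 N, or if a joint passes its speed limit or range.

## Working session

There is one attempt and no reset: what is moved stays moved. The work goes in short steps, Python scripts to look and compute and a tool call to move; the robot and the scene stay as the last step left them, time stands still between calls to the robot, and variables do not carry over. Pictures are saved under pics/ and viewed, at most 10 in all, crops included, and the job is handed in when it is done.

Besides the shell and the picture viewer there is one more tool, called after ">>>" in YAML: its name, and indented under it one key for each argument. servo_tool: Moves the arm, as the interface text tells. Its arguments: {"type":"object","properties":{"increments":{"type":"array"},"grip_force":{"type":"number"}},"required":["increments"]}

```bash
mkdir -p pics; cat > h.py <<'E'
import numpy as np,cv2
from workcell import env
def cal(n):
    c=env.get_calibration(n);f=192/np.tan(np.radians(c["vertical_fov"])/2)
    K=np.array([[f,0,c["cx"]],[0,f,c["cy"]],[0,0,1.]])
    return c,K,cv2.Rodrigues(np.array(c["rvec"],float))[0],np.array(c["tvec"],float)
def ray(n,u,v):
    c,K,R,t=cal(n);return -R.T@t,R.T@np.linalg.solve(K,[u,v,1.])
def onplane(n,u,v,z):
    o,d=ray(n,u,v);return o+d*(z-o[2])/d[2]
def proj(n,P):
    c,K,R,t=cal(n);p=(R@np.atleast_2d(P).T).T+t;q=(K@p.T).T;return q[:,:2]/q[:,2:]
def snap(n,f):
    im=env.read_camera(n);cv2.imwrite(f"pics/{f}.png",im[:,:,::-1]);return im
E
python3 - <<'E'
from h import *
for n in("top","side"):
    snap(n,n+"0");print(n,env.get_calibration(n),ray(n,256,192))
print(env.get_state())
E
```

```text
top {'vertical_fov': 57.59530123948914, 'cx': 260.3994441274943, 'cy': 190.47779607910897, 'rvec': array([ 2.14231931, -2.13900869,  0.1517121 ]), 'tvec': array([-5.69161352e-04,  5.64157748e-01,  9.77187448e-01])} (array([ 0.41299506, -0.00731076,  1.0500244 ]), array([ 0.14397089,  0.0200613 , -0.98946833]))
side {'vertical_fov': 53.29466631210061, 'cx': 257.24631243562095, 'cy': 186.23102722664157, 'rvec': array([ 0.82801778, -2.59867593,  1.02612057]), 'tvec': array([0.43667729, 0.2794775 , 1.08546511])} (array([0.0406403 , 0.68997674, 0.98453526]), array([ 0.39501894, -0.54497448, -0.73973022]))
{'clock': 0.1, 'joint_pos': array([-1.26556986e+00,  3.13931238e-01,  4.51036748e-02,  1.30359915e+00,
       -5.35491279e-05,  1.43120599e+00]), 'qvel': array([ 1.88615852e-03, -1.75970635e-03,  2.89013879e-03,  4.55156205e-05,
       -1.42927983e-03, -1.45862279e-03]), 'tau': array([ 1.92738393e-03, -4.81725097e+01,  2.99244082e+01,  1.27087411e-02,
       -9.40078939e-05, -1.48336494e-05]), 'tcp_pos': array([ 0.24726286, -0.51862035,  0.2304992 ]), 'orientation': array([-8.10185262e-04,  9.75368705e-01,  2.20579292e-01, -9.41184429e-05]), 'wrist_force': array([-0.27740839,  0.86597991,  0.33042113]), 'ft_torque': array([-7.50554652e-03,  2.63445752e-02,  3.06791788e-05]), 'grip_force': 0.0, 'finger_gap': 0.08538536136009678}
```

View pics/top0.png

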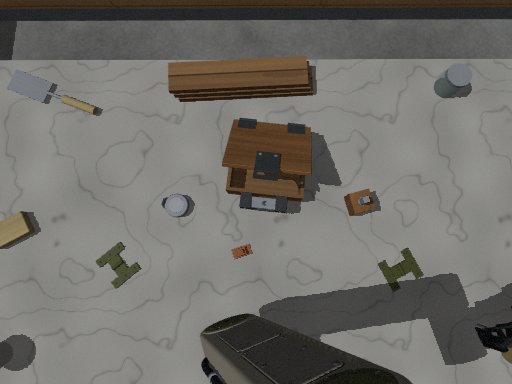

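View pics/side0.png

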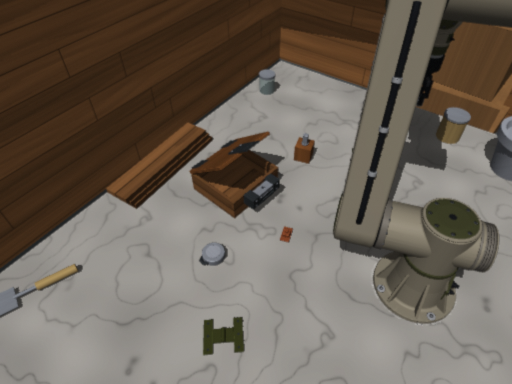

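The top view shows the bin at about (268,160), its catch at (264,203), the block with the pin at (361,202), the padlock at (176,205), the copper catch at (243,251) and hinge_b at (401,268). In the side view the flap is open, with the catch at (263,190) and the pin at (305,140). I'll enlarge both for detail.

```bash
python3 - <<'E'
import cv2,numpy as np
t=cv2.imread("pics/top0.png")[110:225,215:385];s=cv2.imread("pics/side0.png")[120:220,180:325]
cv2.imwrite("pics/tc.png",cv2.resize(t,None,fx=4.7,fy=4.7,interpolation=cv2.INTER_CUBIC))
cv2.imwrite("pics/sc.png",cv2.resize(s,None,fx=5.5,fy=5.5,interpolation=cv2.INTER_CUBIC))
E
```

```text
(no output)
```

View pics/tc.png

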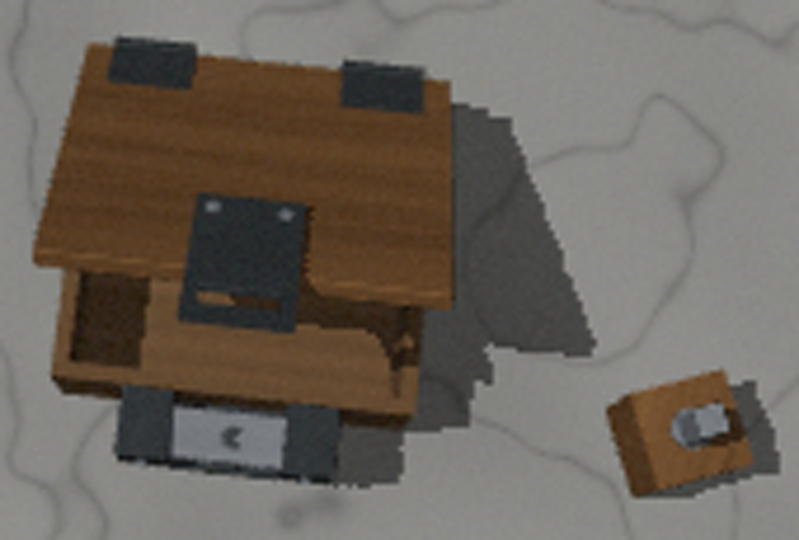

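View pics/sc.png

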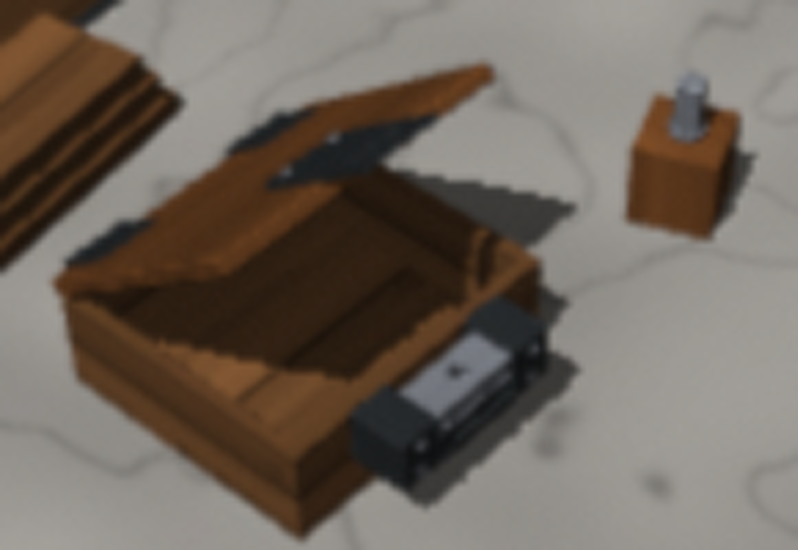

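```bash
python3 - <<'E'
from h import *
np.set_printoptions(precision=4,suppress=True)
T=lambda x,y:(215+(x+.5)/4.7-.5,110+(y+.5)/4.7-.5)
S=lambda x,y:(180+(x+.5)/5.5-.5,120+(y+.5)/5.5-.5)
def P(l,f,n,pts,z):
    q=np.array([onplane(n,*f(*p),z) for p in pts]);print(l,q[:,:2].tolist() and q[:,:2],"mean",q.mean(0)[:2])
    return q
P("bar top",T,"top",[(172,405),(287,415),(283,472),(170,462)],.076)
P("eye",T,"top",[(236,436)],.076);P("eyeS",S,"side",[(457,371)],.076)
P("barS",S,"side",[(398,393),(478,333),(517,352),(440,418)],.076)
P("blk",T,"top",[(628,400),(722,372),(750,465),(655,495)],.066)
P("blkS",S,"side",[(632,148),(658,95),(739,113),(719,165)],.066)
P("head",T,"top",[(714,420)],.109);P("headS",S,"side",[(694,80)],.109)
P("rearedge bin corners / flap hinge side",T,"top",[(92,44),(450,82)],.087)
P("flap front S",S,"side",[(490,68)],.16)
P("front rim bin",T,"top",[(53,378),(417,413)],.075)
# subpixel measurement of bright blobs
im=cv2.imread("pics/top0.png");hsv=cv2.cvtColor(im,cv2.COLOR_BGR2HSV)
for nm,(y0,y1,x0,x1) in dict(bar=(192,214,245,285),head=(190,215,350,375)).items():
    c=im[y0:y1,x0:x1].astype(int);print(nm);print(c.sum(2)//3)
E
```

```text
bar top [[ 0.544   0.0259]
 [ 0.538  -0.0429]
 [ 0.5038 -0.0404]
 [ 0.5097  0.0269]] mean [ 0.5239 -0.0076]
eye [[ 0.5253 -0.0124]] mean [ 0.5253 -0.0124]
eyeS [[ 0.5207 -0.0096]] mean [ 0.5207 -0.0096]
barS [[ 0.5388  0.0248]
 [ 0.5283 -0.0425]
 [ 0.5004 -0.0429]
 [ 0.5075  0.0266]] mean [ 0.5188 -0.0085]
blk [[ 0.5487 -0.2492]
 [ 0.5658 -0.3066]
 [ 0.5094 -0.3209]
 [ 0.4913 -0.2633]] mean [ 0.5288 -0.285 ]
blkS [[ 0.5469 -0.25  ]
 [ 0.5612 -0.3069]
 [ 0.5068 -0.3221]
 [ 0.4913 -0.2685]] mean [ 0.5266 -0.2869]
head [[ 0.5312 -0.2877]] mean [ 0.5312 -0.2877]
headS [[ 0.5256 -0.2869]] mean [ 0.5256 -0.2869]
rearedge bin corners / flap hinge side [[ 0.7655  0.0759]
 [ 0.7412 -0.1427]] mean [ 0.7533 -0.0334]
flap front S [[ 0.6065 -0.1674]] mean [ 0.6065 -0.1674]
front rim bin [[ 0.5604  0.0976]
 [ 0.5394 -0.1207]] mean [ 0.5499 -0.0116]
bar
[[ 53  49  46  51  63  57  57  72  74  70  74  75  73  75  73  72  72  75
   72  72  74  75  74  73  72  74  72  76  74  73  75  75  77  75  77  75
   74  73  75  75]
 [ 54  54  53  53  53  53  51  19  27  41  45  47  52  63  65  67  71  71
   70  7
[... 5356 characters left out ...]
78  80  79  70  76  78  72  74  77  78
   72  63  70  74  75  73  73]
 [ 54  54  54  60  81  78  79  76  78  79  76  74  77  71  69  74  78  77
   74  61  68  65  73  72  71]
 [ 54  51  54  55  74  79  78  74  80  79  77  74  76  72  73  75  76  77
   48  63  48  70  70  69  73]
 [ 51  48  47  51  65  77  79  77  77  79  74  78  75  70  52  73  62  62
   67  66  63  69  73  70  82]
 [ 51  55  49  51  66  79  74  76  77  76  67  63  61  62  68  72  69  67
   71  68  64  78 136 136 138]
 [ 49  55  49  50  53  78  76  56  73  51  70  73  72  74  73  73  73  86
  139 135 127 128 135 137 136]
 [ 49  50  47  47  62  57  69  68  70  73  69  68  70  72  84 137 138 137
  137 137 130 128 134 137 136]]
```

The axis is at about (0.521,-0.008) with bin yaw about -5.5°, and the upper eye sits slightly to the right of it. The pin is at about (0.528,-0.287), yaw about 15°. I'll move above the flap first.

>>> servo_tool:
  increments:
    - {"grip":1,"x":0,"y":0,"z":-8,"roll":6.2}
    - {"grip":1,"x":0,"y":0,"z":-8,"roll":6.2}
    - {"grip":1,"x":0,"y":0,"z":-8,"roll":6.2}
    - {"grip":1,"x":0,"y":0,"z":-8,"roll":6.2}
    - {"grip":1,"x":0,"y":0,"z":-8,"roll":6.2}
  grip_force: 60

```text
clock: 0.52
tcp_pos: [0.2473, -0.5188, 0.2711]
orientation: [-0.001, 0.999, -0.051, -0.0]
wrist_force: [0.1, 0.2, 0.5]
finger_gap: 0.0258
grip_force: 0.0
```

>>> servo_tool:
  increments:
    - {"grip":1,"x":20,"y":-33.4,"z":0,"roll":0}
    - {"grip":1,"x":20,"y":-33.4,"z":0,"roll":0}
    - {"grip":1,"x":20,"y":-33.4,"z":0,"roll":0}
    - {"grip":1,"x":20,"y":-33.4,"z":0,"roll":0}
    - {"grip":1,"x":20,"y":-33.4,"z":0,"roll":0}

```text
clock: 0.93
tcp_pos: [0.3635, -0.3608, 0.2709]
orientation: [-0.0, 0.999, -0.048, -0.0]
wrist_force: [1.0, -0.4, -1.4]
finger_gap: -0.0003
grip_force: 0.0
```

>>> servo_tool:
  increments:
    - {"grip":1,"x":20,"y":-33.4,"z":0,"roll":0}
    - {"grip":1,"x":20,"y":-33.4,"z":0,"roll":0}
    - {"grip":1,"x":20,"y":-33.4,"z":0,"roll":0}
    - {"grip":1,"x":20,"y":-33.4,"z":0,"roll":0}
    - {"grip":1,"x":20,"y":-33.4,"z":0,"roll":0}

```text
clock: 1.35
tcp_pos: [0.4792, -0.204, 0.271]
orientation: [-0.0, 0.999, -0.048, -0.0]
wrist_force: [0.7, -0.8, 0.2]
finger_gap: -0.0003
grip_force: 0.0
```

>>> servo_tool:
  increments:
    - {"grip":1,"x":20,"y":-33.4,"z":0,"roll":0}
    - {"grip":1,"x":20,"y":-33.4,"z":0,"roll":0}
    - {"grip":1,"x":20,"y":-33.4,"z":0,"roll":0}
    - {"grip":1,"x":20,"y":-33.4,"z":0,"roll":0}
    - {"grip":1,"x":20,"y":-33.4,"z":0,"roll":0}

```text
clock: 1.77
tcp_pos: [0.5948, -0.0473, 0.2709]
orientation: [0.0, 0.999, -0.048, -0.0]
wrist_force: [-0.1, -1.3, 0.9]
finger_gap: 0.0004
grip_force: 0.0
```

>>> servo_tool:
  increments:
    - {"grip":1,"x":4,"y":-8,"z":0,"roll":0}
    - {"grip":1,"x":0,"y":0,"z":0,"roll":0}

```text
clock: 1.93
tcp_pos: [0.5998, -0.039, 0.2701]
orientation: [-0.0, 0.999, -0.046, -0.001]
wrist_force: [-0.6, -0.2, -0.1]
finger_gap: 0.0001
grip_force: 0.0
```

```bash
python3 - <<'E'
from h import *
s=env.get_state();print(s["tcp_pos"],s["orientation"],s["wrist_force"],s["clock"])
T=(215+450/4.7-.4,110+305/4.7-.4);S=(180+490/5.5-.4,120+70/5.5-.4)
o,d=ray("top",*T);p,e=ray("side",*S)
ab=np.linalg.lstsq(np.c_[d,-e],p-o,rcond=None)[0];print(o+d*ab[0],p+e*ab[1])
E
```

```text
[ 0.59976472 -0.03901657  0.27010087] [-2.26984052e-04  9.98944659e-01 -4.59237595e-02 -7.24315268e-04] [-0.57258456 -0.15279907 -0.14082602] 1.9333
[ 0.58082824 -0.12459601  0.19886892] [ 0.57886433 -0.12566011  0.1986283 ]
```

>>> servo_tool:
  increments:
    - {"grip":1,"x":18,"y":-23,"z":0,"roll":0}
    - {"grip":1,"x":0,"y":0,"z":30,"roll":0}
    - {"grip":1,"x":0,"y":0,"z":30,"roll":0}
    - {"grip":1,"x":0,"y":0,"z":20,"roll":0}
    - {"grip":1,"x":0,"y":0,"z":8,"roll":0}

```text
clock: 2.35
tcp_pos: [0.6166, -0.0215, 0.1801]
orientation: [-0.0, 0.999, -0.049, -0.003]
wrist_force: [-1.3, -0.4, 2.6]
finger_gap: 0.0001
grip_force: 1.4
```

>>> servo_tool:
  increments:
    - {"grip":1,"x":0,"y":0,"z":6,"roll":0}
    - {"grip":1,"x":0,"y":0,"z":6,"roll":0}
    - {"grip":1,"x":0,"y":0,"z":6,"roll":0}
    - {"grip":1,"x":0,"y":0,"z":6,"roll":0}
    - {"grip":1,"x":0,"y":0,"z":6,"roll":0}

```text
clock: 2.77
tcp_pos: [0.6196, -0.0209, 0.154]
orientation: [0.0, 0.999, -0.048, 0.001]
wrist_force: [-1.5, 0.1, 4.1]
finger_gap: 0.0
grip_force: 1.6
```

>>> servo_tool:
  increments:
    - {"grip":1,"x":0,"y":0,"z":6,"roll":0}
    - {"grip":1,"x":0,"y":0,"z":6,"roll":0}
    - {"grip":1,"x":0,"y":0,"z":6,"roll":0}
    - {"grip":1,"x":0,"y":0,"z":6,"roll":0}
    - {"grip":1,"x":0,"y":0,"z":6,"roll":0}

```text
clock: 3.18
tcp_pos: [0.6188, -0.0204, 0.1225]
orientation: [-0.0, 0.999, -0.048, -0.0]
wrist_force: [-1.6, 0.4, 3.2]
finger_gap: -0.0002
grip_force: 1.6
```

>>> servo_tool:
  increments:
    - {"grip":1,"x":0,"y":0,"z":6,"roll":0}
    - {"grip":1,"x":0,"y":0,"z":6,"roll":0}
    - {"grip":1,"x":0,"y":0,"z":6,"roll":0}
    - {"grip":1,"x":0,"y":0,"z":6,"roll":0}
    - {"grip":1,"x":0,"y":0,"z":4,"roll":0}

```text
clock: 3.6
tcp_pos: [0.6181, -0.0204, 0.0941]
orientation: [-0.0, 0.999, -0.048, -0.001]
wrist_force: [-2.5, 0.6, 2.5]
finger_gap: -0.0
grip_force: 1.6
```

>>> servo_tool:
  increments:
    - {"grip":1,"x":0,"y":0,"z":2,"roll":0}
    - {"grip":1,"x":0,"y":0,"z":2,"roll":0}
    - {"grip":1,"x":0,"y":0,"z":1,"roll":0}

```text
clock: 3.85
tcp_pos: [0.6187, -0.0204, 0.0899]
orientation: [-0.0, 0.999, -0.048, -0.0]
wrist_force: [-2.6, 0.5, 2.4]
finger_gap: 0.0001
grip_force: 1.6
```

>>> servo_tool:
  increments:
    - {"grip":1,"x":0,"y":0,"z":1,"roll":0}
    - {"grip":1,"x":0,"y":0,"z":1,"roll":0}
    - {"grip":1,"x":0,"y":0,"z":1,"roll":0}

```text
clock: 4.1
tcp_pos: [0.6192, -0.0205, 0.0874]
orientation: [0.0, 0.999, -0.048, 0.0]
wrist_force: [-2.2, 0.8, 3.6]
finger_gap: 0.0002
grip_force: 1.6
```

>>> servo_tool:
  increments:
    - {"grip":1,"x":0,"y":0,"z":0.5,"roll":0}
    - {"grip":1,"x":0,"y":0,"z":0,"roll":0}

```text
clock: 4.27
tcp_pos: [0.6191, -0.0205, 0.0871]
orientation: [0.0, 0.999, -0.048, 0.0]
wrist_force: [-3.7, 0.1, 4.9]
finger_gap: 0.0001
grip_force: 2.2
```

>>> servo_tool:
  increments:
    - {"grip":1,"x":0,"y":0,"z":0.7,"roll":0}
    - {"grip":1,"x":0,"y":0,"z":0.7,"roll":0}
    - {"grip":1,"x":0,"y":0,"z":0,"roll":0}

```text
clock: 4.52
tcp_pos: [0.6192, -0.0205, 0.087]
orientation: [0.0, 0.999, -0.048, 0.001]
wrist_force: [-6.2, 0.6, 12.2]
finger_gap: -0.0002
grip_force: 6.0
```

>>> servo_tool:
  increments:
    - {"grip":1,"x":0,"y":0,"z":-37,"roll":0}
    - {"grip":0.8,"x":0,"y":0,"z":-37,"roll":0}
    - {"grip":0,"x":0,"y":0,"z":-39,"roll":0}
    - {"grip":0,"x":-8,"y":34.3,"z":0,"roll":0}
    - {"grip":0,"x":-8,"y":34.3,"z":0,"roll":0}

```text
clock: 4.93
tcp_pos: [0.5996, -0.0872, 0.2019]
orientation: [0.001, 0.999, -0.046, 0.004]
wrist_force: [0.5, -0.1, -0.8]
finger_gap: 0.0482
grip_force: 0.0
```

>>> servo_tool:
  increments:
    - {"grip":0,"x":-8,"y":34.3,"z":0,"roll":0}
    - {"grip":0,"x":-8,"y":34.3,"z":0,"roll":0}
    - {"grip":0,"x":-8,"y":34.3,"z":0,"roll":0}
    - {"grip":0,"x":-8,"y":34.3,"z":0,"roll":0}
    - {"grip":0,"x":-8,"y":34.3,"z":0,"roll":0}

```text
clock: 5.35
tcp_pos: [0.5401, -0.2561, 0.1984]
orientation: [0.0, 0.999, -0.048, 0.001]
wrist_force: [-0.0, 0.1, 0.1]
finger_gap: 0.0853
grip_force: 0.0
```

>>> servo_tool:
  increments:
    - {"grip":0,"x":-8,"y":34.3,"z":0,"roll":0}
    - {"grip":0,"x":0,"y":0,"z":0,"roll":-7}
    - {"grip":0,"x":0,"y":0,"z":0,"roll":-7}
    - {"grip":0,"x":0,"y":0,"z":0,"roll":-6.5}
    - {"grip":0,"x":0,"y":0,"z":0,"roll":0}

```text
clock: 5.77
tcp_pos: [0.5293, -0.2884, 0.1981]
orientation: [0.0, 0.991, 0.131, 0.0]
wrist_force: [0.4, -0.3, 0.3]
finger_gap: 0.0854
grip_force: 0.0
```

```bash
python3 - <<'E'
from h import *
t=snap("top","t1");s=snap("side","s1")
a=cv2.resize(t[150:225,225:385],None,fx=5,fy=5,interpolation=cv2.INTER_CUBIC)
b=cv2.resize(s[120:220,180:330],None,fx=2.2,fy=2.2,interpolation=cv2.INTER_CUBIC)
c=np.zeros((600,800,3),np.uint8);c[:375]=a;c[378:598,:330]=b
d=cv2.resize(s[165:210,235:285],None,fx=4.8,fy=4.8,interpolation=cv2.INTER_CUBIC);c[378:378+d.shape[0],340:340+d.shape[1]]=d
cv2.imwrite("pics/c1.png",c[:,:,::-1])
q=env.get_state();print(q["tcp_pos"],q["orientation"],q["wrist_force"],q["finger_gap"])
E
```

```text
[ 0.52930366 -0.28776578  0.19823653] [2.29253713e-04 9.91676772e-01 1.28751948e-01 2.50531699e-04] [-0.0878455   0.63309375 -0.70466518] 0.0854107326296758
```

View pics/c1.png

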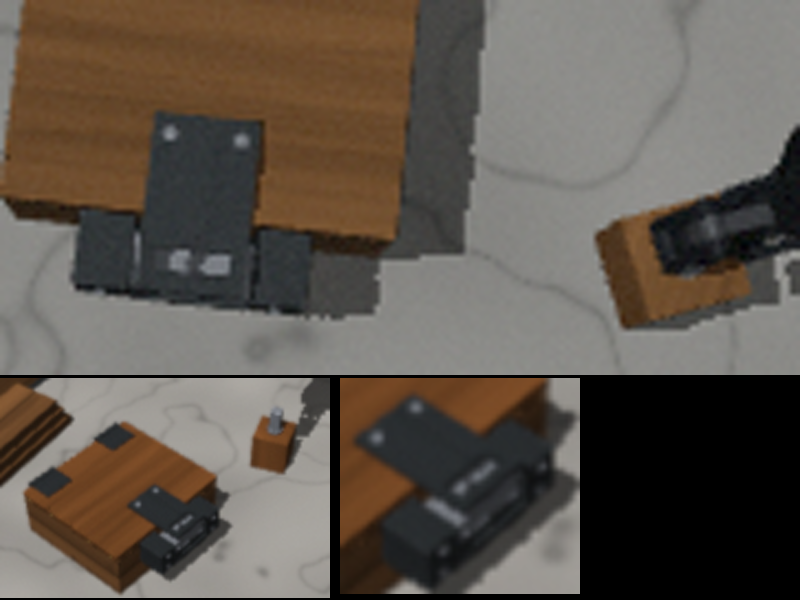

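The flap is shut: the hasp plate lies flat and the bright upper bar shows through its slot at crop (199,262). The pin still stands in its block, under the open gripper. Next I'll descend and grip it gently.

>>> servo_tool:
  increments:
    - {"grip":0,"x":-0.5,"y":-0.5,"z":35,"roll":0}
    - {"grip":0,"x":0,"y":0,"z":35,"roll":0}
    - {"grip":0,"x":0,"y":0,"z":30,"roll":0}
    - {"grip":0,"x":0,"y":0,"z":15,"roll":0}
    - {"grip":0,"x":0,"y":0,"z":8,"roll":0}

```text
clock: 6.28
tcp_pos: [0.527, -0.2857, 0.0723]
orientation: [-0.002, 0.992, 0.129, -0.002]
wrist_force: [-0.6, -0.7, -0.4]
finger_gap: 0.0852
grip_force: 0.0
```

>>> servo_tool:
  increments:
    - {"grip":0.5,"x":0,"y":0,"z":0,"roll":0}
    - {"grip":0.6,"x":0,"y":0,"z":0,"roll":0}
    - {"grip":0.7,"x":0,"y":0,"z":0,"roll":0}
    - {"grip":0.74,"x":0,"y":0,"z":0,"roll":0}
    - {"grip":0.76,"x":0,"y":0,"z":0,"roll":0}
  grip_force: 20

```text
clock: 6.7
tcp_pos: [0.5293, -0.2878, 0.0769]
orientation: [0.001, 0.991, 0.13, 0.001]
wrist_force: [-0.4, -0.4, -0.3]
finger_gap: 0.0254
grip_force: 0.0
```

>>> servo_tool:
  increments:
    - {"grip":0.8,"x":0,"y":0,"z":0,"roll":0}
    - {"grip":0.85,"x":0,"y":0,"z":0,"roll":0}
    - {"grip":0.85,"x":0,"y":0,"z":0,"roll":0}

```text
clock: 6.95
tcp_pos: [0.5291, -0.2875, 0.0767]
orientation: [0.001, 0.991, 0.13, 0.001]
wrist_force: [0.0, 0.0, 6.6]
finger_gap: 0.0174
grip_force: 20.2
```

>>> servo_tool:
  increments:
    - {"grip":1,"x":0,"y":0,"z":0,"roll":0}
    - {"grip":1,"x":0,"y":0,"z":0,"roll":0}
    - {"grip":1,"x":0,"y":0,"z":0,"roll":0}
  grip_force: 90

```text
clock: 7.2
tcp_pos: [0.5292, -0.2876, 0.0769]
orientation: [0.001, 0.991, 0.13, 0.001]
wrist_force: [-0.9, 0.6, 6.3]
finger_gap: 0.0168
grip_force: 88.5
```

>>> servo_tool:
  increments:
    - {"grip":1,"x":0,"y":0,"z":-3,"roll":0}
    - {"grip":1,"x":0,"y":0,"z":-5,"roll":0}
    - {"grip":1,"x":0,"y":0,"z":-10,"roll":0}
    - {"grip":1,"x":0,"y":0,"z":-15,"roll":0}
    - {"grip":1,"x":0,"y":0,"z":-15,"roll":0}

```text
clock: 7.62
tcp_pos: [0.5279, -0.2869, 0.1238]
orientation: [-0.0, 0.991, 0.13, -0.001]
wrist_force: [-0.6, -0.1, -2.0]
finger_gap: 0.0165
grip_force: 87.8
```

>>> servo_tool:
  increments:
    - {"grip":1,"x":0,"y":0,"z":-25,"roll":6.8}
    - {"grip":1,"x":0,"y":0,"z":-25,"roll":6.8}
    - {"grip":1,"x":0,"y":0,"z":-23,"roll":6.8}
    - {"grip":1,"x":-4.2,"y":-34,"z":0,"roll":0}
    - {"grip":1,"x":-4.2,"y":-34,"z":0,"roll":0}

```text
clock: 8.03
tcp_pos: [0.5275, -0.2202, 0.1988]
orientation: [0.001, 0.999, -0.049, 0.002]
wrist_force: [1.0, 0.4, -2.7]
finger_gap: 0.0167
grip_force: 88.4
```

>>> servo_tool:
  increments:
    - {"grip":1,"x":-4.2,"y":-34,"z":0,"roll":0}
    - {"grip":1,"x":-4.2,"y":-34,"z":0,"roll":0}
    - {"grip":1,"x":-4.2,"y":-34,"z":0,"roll":0}
    - {"grip":1,"x":-4.2,"y":-34,"z":0,"roll":0}
    - {"grip":1,"x":-4.2,"y":-34,"z":0,"roll":0}

```text
clock: 8.45
tcp_pos: [0.5211, -0.0459, 0.197]
orientation: [0.0, 0.999, -0.047, 0.0]
wrist_force: [0.5, 1.0, -1.8]
finger_gap: 0.0166
grip_force: 88.4
```

>>> servo_tool:
  increments:
    - {"grip":1,"x":-4.2,"y":-34,"z":0,"roll":0}
    - {"grip":1,"x":0,"y":0,"z":15,"roll":0}
    - {"grip":1,"x":0,"y":0,"z":8,"roll":0}
    - {"grip":1,"x":0,"y":0,"z":0,"roll":0}
    - {"grip":1,"x":0,"y":0,"z":0,"roll":0}

```text
clock: 8.87
tcp_pos: [0.5201, -0.0138, 0.1731]
orientation: [0.0, 0.999, -0.048, -0.001]
wrist_force: [-0.3, -1.3, -2.5]
finger_gap: 0.0169
grip_force: 88.6
```

```bash
python3 - <<'E'
from h import *
t=snap("top","t2");s=snap("side","s2")
q=env.get_state();p=q["tcp_pos"];print(p,q["orientation"],q["wrist_force"],q["finger_gap"])
tip=p-[0,0,.0727];print("proj tip",[proj(n,tip) for n in("top","side")])
c=np.zeros((600,800,3),np.uint8)
s1=cv2.imread("pics/s1.png")[:,:,::-1]
f=lambda a:cv2.resize(a,None,fx=8,fy=8,interpolation=cv2.INTER_CUBIC)
c[:360,:400]=f(s[160:205,238:288]);c[:360,400:]=f(s1[160:205,238:288]);
c[362:600,:400]=f(t[185:215,242:292])[:238]
c[362:600,400:]=f(cv2.imread("pics/t1.png")[185:215,242:292,::-1])[:238]
cv2.imwrite("pics/c2.png",np.clip(c.astype(float)*1.5,0,255).astype(np.uint8)[:,:,::-1])
E
```

```text
[ 0.52087797 -0.01427495  0.17379646] [ 1.40118865e-04  9.98842109e-01 -4.81081770e-02  1.58577901e-04] [-0.39533487 -0.84579526 -2.54089588] 0.01656505234055289
proj tip [array([[265.54526213, 202.94356479]]), array([[263.53132329, 180.81282503]])]
```

View pics/c2.png

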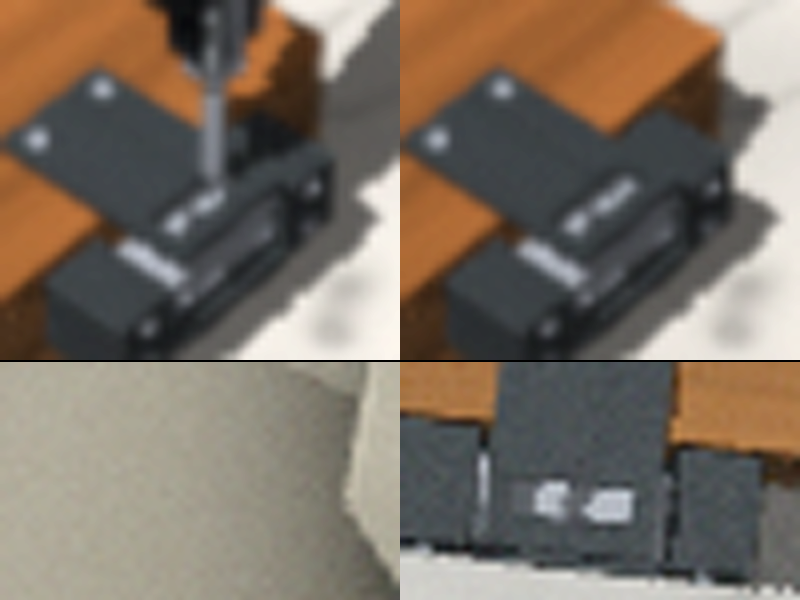

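The side view shows the pin tip at pane (213,185), standing over the slot, which runs from about (165,235) to (240,182). The eye's dark gap is near (192,210). The arm blocks the top view. Next I'll work out the offset using the pin as reference.

```bash
python3 - <<'E'
from h import *
np.set_printoptions(precision=2,suppress=True,linewidth=200)
s=cv2.imread("pics/s2.png").astype(int).sum(2)//3;s1=cv2.imread("pics/s1.png").astype(int).sum(2)//3
print("s2 cols 256-272 rows 172-192");print(s[172:193,256:273]);print("s1 rows 178-194 cols 254-272");print(s1[178:195,254:273])
t=cv2.imread("pics/t1.png").astype(int).sum(2)//3;print("t1 rows 198-209 cols 252-276");print(t[198:210,252:277])
p=np.array([.5209,-.0142,0]);a=np.linspace(0,2*np.pi,60)
for r,z in((4,.1011),(5,.1021)):
    q=proj("side",np.c_[p[0]+r/1e3*np.cos(a),p[1]+r/1e3*np.sin(a),0*a+z]);print("circle",r,q.min(0),q.max(0))
for z in(.1011,.092,.076): print(z,proj("side",p+[0,0,z])[0])
c=np.array([.5209,-.0142]);psi=np.radians(-5.5);ex=np.array([np.cos(psi),np.sin(psi)]);ey=np.array([-ex[1],ex[0]])
for nm,d in(("ex",ex),("ey",ey)):
  for n in("side","top"): print(nm,n,"px per 10mm",proj(n,[*(c+.01*d),.092])[0]-proj(n,[*c,.092])[0])
E
```

```text
s2 cols 256-272 rows 172-192
[[ 53  65  72  78  78  80  81  85  91  79  55  40  38  35  31  29  30]
 [ 46  50  60  70  75  80  83  87  93  77  44  32  28  26  25  27  27]
 [ 47  47  48  53  63  72  80  87  93  75  41  30  26  21  19  22  23]
 [ 46  46  46  46  48  55  70  82  92  75  43  33  27  20  18  20  19]
 [ 46  46  47  46  47  48  55  75  91  74  46  45  37  21  17  18  17]
 [ 46  46  47  47  47  47  53  75  91  74  49  44  39  21  18  18  17]
 [ 46  45  46  46  47  46  54  74  90  73  47  40  35  20  18  20  17]
 [ 45  45  45  45  46  48  54  74  89  72  40  26  27  21  22  29  29]
 [ 46  46  46  45  46  47  53  74  88  69  34  21  23  30  36  44  44]
 [ 46  47  46  46  45  45  49  67  82  65  36  24  31  43  45  46  46]
 [ 46  48  47  46  46  44  39  50  67  60  48  37  40  44  46  44  41]
 [ 47  46  48  45  44  39  41  50  66  75  54  47  47  45  42  37  30]
 [ 48  46  46  41  39  43  60  83  94  98  55  46  45  42  36  33  34]
 [ 46  44  41  37  46  59  86 114 104  76  49  43  39  36  40  45  40]
 [ 44  39  39  58  79  74  83  86  69  52  45  39  37  44  49  46  35]
 [ 42 
[... 2642 characters left out ...]
 26]
 [ 55  51  50  51  55  53  54  57  54  53  51  55  54  49  53  58  48  52  54  55  50  57  67  29  35]
 [ 47  42  42  52  51  52  52  56  54  55  49  57  55  55  55  53  54  52  53  52  53  57  65  38  55]
 [ 22  24  31  24  29  54  48  43  39  48  46  46  53  54  52  53  49  51  49  56  54  59  66  30  54]
 [ 54  49  51  56  57  56  58  56  54  51  51  53  41  25  34  31  37  41  50  47  45  55  65  26  55]]
circle 4 [262.27 179.93] [264.76 181.72]
circle 5 [261.96 179.49] [265.07 181.73]
0.1011 [263.51 180.82]
0.092 [263.49 182.78]
0.076 [263.45 186.18]
ex side px per 10mm [-2.36 -1.46]
ex top px per 10mm [ 0.35 -3.58]
ey side px per 10mm [-2.01  1.71]
ey top px per 10mm [-3.61 -0.35]
```

Relative to the pin, the eye is about +3.6 mm in bin y and +1 mm in x. I'll shift by that and start feeling downward.

>>> servo_tool:
  increments:
    - {"grip":1,"x":1,"y":-3.6,"z":0,"roll":0}
    - {"grip":1,"x":0,"y":0,"z":3,"roll":0}
    - {"grip":1,"x":0,"y":0,"z":3,"roll":0}
    - {"grip":1,"x":0,"y":0,"z":2,"roll":0}
    - {"grip":1,"x":0,"y":0,"z":0,"roll":0}

```text
clock: 9.38
tcp_pos: [0.5215, -0.0098, 0.1647]
orientation: [-0.0, 0.999, -0.047, -0.001]
wrist_force: [-0.4, -0.1, -1.3]
finger_gap: 0.0168
grip_force: 88.6
```

>>> servo_tool:
  increments:
    - {"grip":1,"x":0,"y":0,"z":1,"roll":0}
    - {"grip":1,"x":0,"y":0,"z":1,"roll":0}
    - {"grip":1,"x":0,"y":0,"z":1,"roll":0}
    - {"grip":1,"x":0,"y":0,"z":0,"roll":0}

```text
clock: 9.72
tcp_pos: [0.5218, -0.0097, 0.1622]
orientation: [0.0, 0.999, -0.047, -0.0]
wrist_force: [-0.8, -0.4, -2.7]
finger_gap: 0.0171
grip_force: 88.6
```

>>> servo_tool:
  increments:
    - {"grip":1,"x":0,"y":0,"z":2,"roll":0}
    - {"grip":1,"x":0,"y":0,"z":2,"roll":0}
    - {"grip":1,"x":0,"y":0,"z":1,"roll":0}
    - {"grip":1,"x":0,"y":0,"z":0,"roll":0}

```text
clock: 10.05
tcp_pos: [0.5217, -0.0096, 0.157]
orientation: [0.0, 0.999, -0.047, -0.0]
wrist_force: [0.2, 0.2, -2.1]
finger_gap: 0.0168
grip_force: 88.6
```

>>> servo_tool:
  increments:
    - {"grip":1,"x":0,"y":0,"z":2,"roll":0}
    - {"grip":1,"x":0,"y":0,"z":2,"roll":0}
    - {"grip":1,"x":0,"y":0,"z":1,"roll":0}
    - {"grip":1,"x":0,"y":0,"z":0,"roll":0}

```text
clock: 10.38
tcp_pos: [0.5217, -0.0096, 0.152]
orientation: [0.0, 0.999, -0.047, -0.0]
wrist_force: [-0.6, 0.1, -2.0]
finger_gap: 0.0167
grip_force: 88.6
```

>>> servo_tool:
  increments:
    - {"grip":1,"x":0,"y":0,"z":1.5,"roll":0}
    - {"grip":1,"x":0,"y":0,"z":1.5,"roll":0}
    - {"grip":1,"x":0,"y":0,"z":1,"roll":0}
    - {"grip":1,"x":0,"y":0,"z":0,"roll":0}

```text
clock: 10.72
tcp_pos: [0.5218, -0.0097, 0.1481]
orientation: [0.0, 0.999, -0.047, -0.0]
wrist_force: [-0.1, 0.3, -1.9]
finger_gap: 0.0169
grip_force: 88.6
```

>>> servo_tool:
  increments:
    - {"grip":1,"x":0,"y":0,"z":1,"roll":0}
    - {"grip":1,"x":0,"y":0,"z":0,"roll":0}

```text
clock: 10.88
tcp_pos: [0.5219, -0.0097, 0.1472]
orientation: [0.0, 0.999, -0.047, -0.0]
wrist_force: [0.2, 0.3, -1.5]
finger_gap: 0.0166
grip_force: 88.6
```

>>> servo_tool:
  increments:
    - {"grip":1,"x":0,"y":0,"z":1,"roll":0}
    - {"grip":1,"x":0,"y":0,"z":1,"roll":0}
    - {"grip":1,"x":0,"y":0,"z":0,"roll":0}

```text
clock: 11.13
tcp_pos: [0.5218, -0.0097, 0.1452]
orientation: [0.0, 0.999, -0.047, -0.0]
wrist_force: [-0.6, -0.2, -2.0]
finger_gap: 0.0168
grip_force: 88.6
```

>>> servo_tool:
  increments:
    - {"grip":1,"x":0,"y":0,"z":1,"roll":0}
    - {"grip":1,"x":0,"y":0,"z":1,"roll":0}
    - {"grip":1,"x":0,"y":0,"z":0,"roll":0}

```text
clock: 11.38
tcp_pos: [0.5218, -0.0097, 0.1432]
orientation: [0.0, 0.999, -0.047, -0.0]
wrist_force: [0.0, -0.1, -1.3]
finger_gap: 0.0169
grip_force: 88.6
```

In the upper eye. I'll descend to just above the lower bar, then feel the x walls.

>>> servo_tool:
  increments:
    - {"grip":1,"x":0,"y":0,"z":2,"roll":0}
    - {"grip":1,"x":0,"y":0,"z":2,"roll":0}
    - {"grip":1,"x":0,"y":0,"z":2,"roll":0}
    - {"grip":1,"x":0,"y":0,"z":1,"roll":0}
    - {"grip":1,"x":0,"y":0,"z":0,"roll":0}

```text
clock: 11.8
tcp_pos: [0.5216, -0.0097, 0.136]
orientation: [0.0, 0.999, -0.047, -0.0]
wrist_force: [-0.9, 0.0, -1.4]
finger_gap: 0.0171
grip_force: 88.6
```

>>> servo_tool:
  increments:
    - {"grip":1,"x":1,"y":0,"z":0,"roll":0}
    - {"grip":1,"x":0,"y":0,"z":0,"roll":0}

```text
clock: 11.97
tcp_pos: [0.5232, -0.0098, 0.1364]
orientation: [0.0, 0.999, -0.047, 0.0]
wrist_force: [0.6, 0.7, -2.0]
finger_gap: 0.0166
grip_force: 88.6
```

>>> servo_tool:
  increments:
    - {"grip":1,"x":0.7,"y":0,"z":0,"roll":0}
    - {"grip":1,"x":0,"y":0,"z":0,"roll":0}

```text
clock: 12.13
tcp_pos: [0.5239, -0.0099, 0.1365]
orientation: [0.0, 0.999, -0.047, 0.0]
wrist_force: [0.1, -0.4, -1.2]
finger_gap: 0.017
grip_force: 88.6
```

>>> servo_tool:
  increments:
    - {"grip":1,"x":-2.7,"y":0,"z":0,"roll":0}
    - {"grip":1,"x":0,"y":0,"z":0,"roll":0}
    - {"grip":1,"x":0,"y":0,"z":0,"roll":0}

```text
clock: 12.38
tcp_pos: [0.5207, -0.0096, 0.1364]
orientation: [0.0, 0.999, -0.047, -0.0]
wrist_force: [-0.4, -0.4, -1.7]
finger_gap: 0.0168
grip_force: 88.6
```

>>> servo_tool:
  increments:
    - {"grip":1,"x":-0.7,"y":0,"z":0,"roll":0}
    - {"grip":1,"x":0,"y":0,"z":0,"roll":0}

```text
clock: 12.55
tcp_pos: [0.5204, -0.0095, 0.1365]
orientation: [0.0, 0.999, -0.047, 0.0]
wrist_force: [-0.4, -0.3, -1.0]
finger_gap: 0.0166
grip_force: 88.6
```

>>> servo_tool:
  increments:
    - {"grip":1,"x":-0.7,"y":0,"z":0,"roll":0}
    - {"grip":1,"x":0,"y":0,"z":0,"roll":0}

```text
clock: 12.72
tcp_pos: [0.5201, -0.0096, 0.1365]
orientation: [0.0, 0.999, -0.047, 0.001]
wrist_force: [2.3, -0.3, -2.3]
finger_gap: 0.0166
grip_force: 88.5
```

>>> servo_tool:
  increments:
    - {"grip":1,"x":-0.7,"y":0,"z":0,"roll":0}
    - {"grip":1,"x":0,"y":0,"z":0,"roll":0}

```text
clock: 12.88
tcp_pos: [0.5198, -0.0095, 0.1366]
orientation: [0.0, 0.999, -0.047, 0.001]
wrist_force: [3.8, -0.4, -4.2]
finger_gap: 0.0167
grip_force: 88.4
```

```bash
python3 - <<'E'
from h import *
s=snap("side","s3");c=cv2.resize(s[140:205,230:295],None,fx=8,fy=8,interpolation=cv2.INTER_CUBIC)
cv2.imwrite("pics/c3.png",np.clip(c*1.4,0,255).astype(np.uint8)[:,:,::-1])
q=env.get_state();print(q["tcp_pos"],q["wrist_force"],q["ft_torque"])
E
```

```text
[ 0.51980456 -0.00953486  0.13661091] [ 4.4091548  -1.04114873 -3.19493173] [-0.09126201 -1.09762732  0.0217695 ]
```

View pics/c3.png

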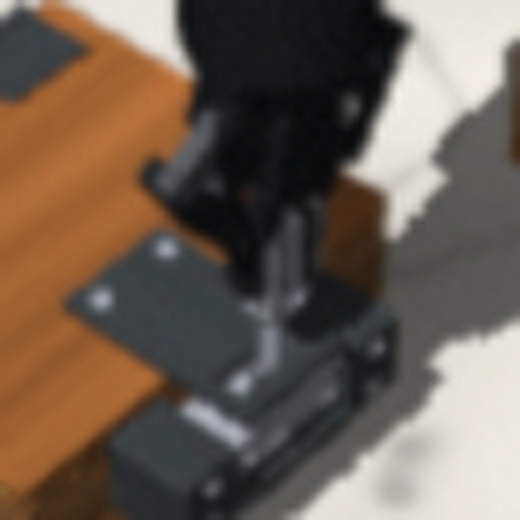

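The pin is through the slot, and x is centred at about 0.522. Next I'll re-centre, drag the upper bar 4 mm toward +y, and touch the lower bar.

>>> servo_tool:
  increments:
    - {"grip":1,"x":3.3,"y":0,"z":0,"roll":0}
    - {"grip":1,"x":0,"y":-2,"z":0,"roll":0}
    - {"grip":1,"x":0,"y":-2,"z":0,"roll":0}
    - {"grip":1,"x":0,"y":0,"z":0,"roll":0}
    - {"grip":1,"x":0,"y":0,"z":0,"roll":0}

```text
clock: 13.35
tcp_pos: [0.5222, -0.006, 0.1363]
orientation: [0.001, 0.999, -0.047, -0.0]
wrist_force: [0.5, -3.5, -1.9]
finger_gap: 0.0171
grip_force: 88.5
```

>>> servo_tool:
  increments:
    - {"grip":1,"x":0,"y":0,"z":1,"roll":0}
    - {"grip":1,"x":0,"y":0,"z":1,"roll":0}
    - {"grip":1,"x":0,"y":0,"z":0,"roll":0}

```text
clock: 13.6
tcp_pos: [0.5224, -0.0059, 0.1343]
orientation: [0.0, 0.999, -0.047, -0.0]
wrist_force: [0.9, -3.4, -1.2]
finger_gap: 0.0164
grip_force: 88.6
```

>>> servo_tool:
  increments:
    - {"grip":1,"x":0,"y":0,"z":1,"roll":0}
    - {"grip":1,"x":0,"y":0,"z":0,"roll":0}

```text
clock: 13.77
tcp_pos: [0.5225, -0.0059, 0.1338]
orientation: [0.0, 0.999, -0.047, 0.0]
wrist_force: [-0.6, -2.3, 2.5]
finger_gap: 0.0166
grip_force: 89.4
```

>>> servo_tool:
  increments:
    - {"grip":1,"x":0,"y":0,"z":0.7,"roll":0}
    - {"grip":1,"x":0,"y":0,"z":0,"roll":0}

```text
clock: 13.93
tcp_pos: [0.5227, -0.0058, 0.1337]
orientation: [0.0, 0.999, -0.047, 0.001]
wrist_force: [-2.1, -3.1, 7.4]
finger_gap: 0.0164
grip_force: 90.1
```

Contact at tip z = 0.061, exactly the lower bar's top. I'll ease the press and slide toward +y.

>>> servo_tool:
  increments:
    - {"grip":1,"x":0,"y":-1,"z":-0.5,"roll":0}
    - {"grip":1,"x":0,"y":0,"z":0,"roll":0}

```text
clock: 14.1
tcp_pos: [0.5227, -0.0053, 0.1338]
orientation: [0.001, 0.999, -0.047, 0.0]
wrist_force: [-1.2, -4.7, 5.1]
finger_gap: 0.0164
grip_force: 89.3
```

>>> servo_tool:
  increments:
    - {"grip":1,"x":0,"y":-1,"z":0,"roll":0}
    - {"grip":1,"x":0,"y":0,"z":0,"roll":0}

```text
clock: 14.27
tcp_pos: [0.5228, -0.0046, 0.1338]
orientation: [0.001, 0.999, -0.047, 0.0]
wrist_force: [-1.3, -4.0, 4.8]
finger_gap: 0.0164
grip_force: 89.3
```

>>> servo_tool:
  increments:
    - {"grip":1,"x":0,"y":-1,"z":0,"roll":0}
    - {"grip":1,"x":0,"y":0,"z":0,"roll":0}

```text
clock: 14.43
tcp_pos: [0.5229, -0.0037, 0.1338]
orientation: [0.001, 0.999, -0.048, 0.0]
wrist_force: [-2.5, -5.5, 4.4]
finger_gap: 0.0167
grip_force: 89.3
```

>>> servo_tool:
  increments:
    - {"grip":1,"x":0,"y":-1,"z":0,"roll":0}
    - {"grip":1,"x":0,"y":0,"z":0,"roll":0}

```text
clock: 14.6
tcp_pos: [0.5229, -0.0027, 0.1338]
orientation: [0.001, 0.999, -0.047, 0.0]
wrist_force: [-2.3, -6.1, 4.9]
finger_gap: 0.0165
grip_force: 89.3
```

>>> servo_tool:
  increments:
    - {"grip":1,"x":0,"y":-1,"z":0,"roll":0}
    - {"grip":1,"x":0,"y":0,"z":0,"roll":0}

```text
clock: 14.77
tcp_pos: [0.5231, -0.0017, 0.1338]
orientation: [0.001, 0.999, -0.047, 0.0]
wrist_force: [-2.0, -5.3, 4.6]
finger_gap: 0.0167
grip_force: 89.3
```

>>> servo_tool:
  increments:
    - {"grip":1,"x":0,"y":-1,"z":0,"roll":0}
    - {"grip":1,"x":0,"y":0,"z":0,"roll":0}

```text
clock: 14.93
tcp_pos: [0.5232, -0.0007, 0.1338]
orientation: [0.001, 0.999, -0.048, 0.0]
wrist_force: [-1.0, -4.8, 4.7]
finger_gap: 0.0165
grip_force: 89.3
```

>>> servo_tool:
  increments:
    - {"grip":1,"x":0,"y":-1,"z":0,"roll":0}
    - {"grip":1,"x":0,"y":0,"z":0,"roll":0}

```text
clock: 15.1
tcp_pos: [0.5233, 0.0002, 0.1338]
orientation: [0.001, 0.999, -0.048, 0.0]
wrist_force: [-1.4, -4.9, 5.2]
finger_gap: 0.0167
grip_force: 89.2
```

>>> servo_tool:
  increments:
    - {"grip":1,"x":0,"y":-1,"z":0,"roll":0}
    - {"grip":1,"x":0,"y":0,"z":0,"roll":0}

```text
clock: 15.27
tcp_pos: [0.5234, 0.0011, 0.1338]
orientation: [0.001, 0.999, -0.048, 0.0]
wrist_force: [-2.8, -6.4, 4.4]
finger_gap: 0.0167
grip_force: 89.3
```

>>> servo_tool:
  increments:
    - {"grip":1,"x":0,"y":-1,"z":0,"roll":0}
    - {"grip":1,"x":0,"y":0,"z":0,"roll":0}

```text
clock: 15.43
tcp_pos: [0.5235, 0.0021, 0.1337]
orientation: [0.001, 0.999, -0.048, 0.0]
wrist_force: [-1.6, -6.4, 3.5]
finger_gap: 0.0163
grip_force: 89.3
```

>>> servo_tool:
  increments:
    - {"grip":1,"x":0,"y":-1,"z":0,"roll":0}
    - {"grip":1,"x":0,"y":0,"z":0,"roll":0}

```text
clock: 15.6
tcp_pos: [0.5236, 0.0031, 0.1337]
orientation: [0.001, 0.999, -0.048, 0.0]
wrist_force: [-1.4, -6.4, 4.3]
finger_gap: 0.0171
grip_force: 89.2
```

>>> servo_tool:
  increments:
    - {"grip":1,"x":0,"y":-1,"z":0,"roll":0}
    - {"grip":1,"x":0,"y":0,"z":0,"roll":0}

```text
clock: 15.77
tcp_pos: [0.5237, 0.0043, 0.1337]
orientation: [0.001, 0.999, -0.047, 0.0]
wrist_force: [-2.2, -5.6, 3.3]
finger_gap: 0.0171
grip_force: 89.4
```

>>> servo_tool:
  increments:
    - {"grip":1,"x":0,"y":-1,"z":0,"roll":0}
    - {"grip":1,"x":0,"y":0,"z":0,"roll":0}

```text
clock: 15.93
tcp_pos: [0.5238, 0.0058, 0.1335]
orientation: [0.001, 0.999, -0.047, 0.0]
wrist_force: [-0.5, -4.9, 2.7]
finger_gap: 0.0167
grip_force: 89.1
```

>>> servo_tool:
  increments:
    - {"grip":1,"x":0,"y":-1,"z":0,"roll":0}
    - {"grip":1,"x":0,"y":0,"z":0,"roll":0}

```text
clock: 16.1
tcp_pos: [0.5238, 0.0074, 0.1331]
orientation: [-0.0, 0.999, -0.047, 0.0]
wrist_force: [0.3, -2.9, 0.3]
finger_gap: 0.0169
grip_force: 88.9
```

>>> servo_tool:
  increments:
    - {"grip":1,"x":0,"y":-1,"z":0,"roll":0}
    - {"grip":1,"x":0,"y":0,"z":0,"roll":0}

```text
clock: 16.27
tcp_pos: [0.5239, 0.0085, 0.133]
orientation: [-0.0, 0.999, -0.047, 0.0]
wrist_force: [0.2, -3.0, 0.0]
finger_gap: 0.0165
grip_force: 88.9
```

The pin is dropping into the lower eye, so I'll descend gently.

>>> servo_tool:
  increments:
    - {"grip":1,"x":0,"y":0,"z":1,"roll":0}
    - {"grip":1,"x":0,"y":0,"z":0,"roll":0}

```text
clock: 16.43
tcp_pos: [0.5238, 0.0084, 0.1319]
orientation: [-0.0, 0.999, -0.047, -0.0]
wrist_force: [1.2, -1.9, -0.7]
finger_gap: 0.0166
grip_force: 88.7
```

>>> servo_tool:
  increments:
    - {"grip":1,"x":0,"y":0,"z":0.7,"roll":0}
    - {"grip":1,"x":0,"y":0,"z":0,"roll":0}

```text
clock: 16.6
tcp_pos: [0.5237, 0.0084, 0.1312]
orientation: [-0.0, 0.999, -0.047, -0.0]
wrist_force: [0.4, -1.6, -0.7]
finger_gap: 0.0168
grip_force: 88.7
```

>>> servo_tool:
  increments:
    - {"grip":1,"x":0,"y":0,"z":1.5,"roll":0}
    - {"grip":1,"x":0,"y":0,"z":1.5,"roll":0}
    - {"grip":1,"x":0,"y":0,"z":0,"roll":0}

```text
clock: 16.85
tcp_pos: [0.5236, 0.0083, 0.128]
orientation: [-0.0, 0.999, -0.047, -0.0]
wrist_force: [1.0, -2.1, -1.9]
finger_gap: 0.0169
grip_force: 88.6
```

>>> servo_tool:
  increments:
    - {"grip":1,"x":0,"y":0,"z":2,"roll":0}
    - {"grip":1,"x":0,"y":0,"z":2,"roll":0}
    - {"grip":1,"x":0,"y":0,"z":1.5,"roll":0}
    - {"grip":1,"x":0,"y":0,"z":0,"roll":0}

```text
clock: 17.18
tcp_pos: [0.5236, 0.0083, 0.1225]
orientation: [-0.0, 0.999, -0.047, -0.0]
wrist_force: [0.9, -1.2, -2.8]
finger_gap: 0.0166
grip_force: 88.5
```

Through both bars. I'll drag them back to the axis, estimated at y about -0.0068, for the lug.

>>> servo_tool:
  increments:
    - {"grip":1,"x":0,"y":3,"z":0,"roll":0}
    - {"grip":1,"x":0,"y":3,"z":0,"roll":0}
    - {"grip":1,"x":0,"y":3,"z":0,"roll":0}
    - {"grip":1,"x":0,"y":0,"z":0,"roll":0}

```text
clock: 17.52
tcp_pos: [0.5226, 0.0006, 0.1227]
orientation: [-0.002, 0.999, -0.047, -0.0]
wrist_force: [0.6, 5.6, -2.5]
finger_gap: 0.0166
grip_force: 88.4
```

>>> servo_tool:
  increments:
    - {"grip":1,"x":0,"y":3,"z":0,"roll":0}
    - {"grip":1,"x":0,"y":3.2,"z":0,"roll":0}
    - {"grip":1,"x":0,"y":0,"z":0,"roll":0}
    - {"grip":1,"x":0,"y":0,"z":0,"roll":0}

```text
clock: 17.85
tcp_pos: [0.5219, -0.0055, 0.1227]
orientation: [-0.002, 0.999, -0.047, -0.0]
wrist_force: [0.0, 5.3, -3.3]
finger_gap: 0.0169
grip_force: 88.6
```

>>> servo_tool:
  increments:
    - {"grip":1,"x":0,"y":0,"z":1.5,"roll":0}
    - {"grip":1,"x":0,"y":0,"z":1.5,"roll":0}
    - {"grip":1,"x":0,"y":0,"z":0,"roll":0}

```text
clock: 18.1
tcp_pos: [0.5226, -0.0057, 0.1201]
orientation: [-0.001, 0.999, -0.047, 0.0]
wrist_force: [0.7, 4.7, -1.6]
finger_gap: 0.0169
grip_force: 89.1
```

>>> servo_tool:
  increments:
    - {"grip":1,"x":0,"y":0,"z":1,"roll":0}
    - {"grip":1,"x":0,"y":0,"z":0.5,"roll":0}
    - {"grip":1,"x":0,"y":0,"z":0,"roll":0}

```text
clock: 18.35
tcp_pos: [0.5227, -0.0057, 0.1188]
orientation: [-0.001, 0.999, -0.047, 0.001]
wrist_force: [1.1, 5.0, 1.4]
finger_gap: 0.0167
grip_force: 89.1
```

>>> servo_tool:
  increments:
    - {"grip":1,"x":0,"y":0,"z":0.5,"roll":0}
    - {"grip":1,"x":0,"y":0,"z":0,"roll":0}

```text
clock: 18.52
tcp_pos: [0.5228, -0.0057, 0.1185]
orientation: [-0.001, 0.999, -0.047, 0.001]
wrist_force: [0.4, 5.7, 0.6]
finger_gap: 0.0169
grip_force: 89.1
```

>>> servo_tool:
  increments:
    - {"grip":1,"x":0,"y":1,"z":0,"roll":0}
    - {"grip":1,"x":0,"y":0,"z":0,"roll":0}

```text
clock: 18.68
tcp_pos: [0.5227, -0.0066, 0.1185]
orientation: [-0.002, 0.999, -0.047, 0.001]
wrist_force: [1.1, 6.1, 1.6]
finger_gap: 0.0168
grip_force: 89.1
```

>>> servo_tool:
  increments:
    - {"grip":1,"x":0,"y":1,"z":0,"roll":0}
    - {"grip":1,"x":0,"y":0,"z":0,"roll":0}

```text
clock: 18.85
tcp_pos: [0.5226, -0.0076, 0.1185]
orientation: [-0.002, 0.999, -0.047, 0.001]
wrist_force: [0.4, 5.5, 0.9]
finger_gap: 0.0166
grip_force: 89.0
```

>>> servo_tool:
  increments:
    - {"grip":1,"x":0,"y":-1.5,"z":-0.3,"roll":0}
    - {"grip":1,"x":0,"y":-1.5,"z":0,"roll":0}
    - {"grip":1,"x":0,"y":0,"z":0,"roll":0}

```text
clock: 19.1
tcp_pos: [0.5225, -0.0062, 0.1183]
orientation: [0.001, 0.999, -0.047, 0.0]
wrist_force: [0.2, 0.3, -2.0]
finger_gap: 0.0169
grip_force: 88.7
```

>>> servo_tool:
  increments:
    - {"grip":1,"x":0,"y":-1,"z":0.3,"roll":0}
    - {"grip":1,"x":0,"y":0,"z":0,"roll":0}

```text
clock: 19.27
tcp_pos: [0.5227, -0.0053, 0.1179]
orientation: [0.001, 0.999, -0.047, 0.0]
wrist_force: [1.3, -0.8, -1.7]
finger_gap: 0.0167
grip_force: 88.7
```

>>> servo_tool:
  increments:
    - {"grip":1,"x":0,"y":-1,"z":0,"roll":0}
    - {"grip":1,"x":0,"y":0,"z":0,"roll":0}

```text
clock: 19.43
tcp_pos: [0.5228, -0.0045, 0.118]
orientation: [0.001, 0.999, -0.047, 0.0]
wrist_force: [0.3, -2.5, -2.1]
finger_gap: 0.0167
grip_force: 88.7
```

>>> servo_tool:
  increments:
    - {"grip":1,"x":0,"y":-1,"z":0,"roll":0}
    - {"grip":1,"x":0,"y":0,"z":0,"roll":0}

```text
clock: 19.6
tcp_pos: [0.5229, -0.0039, 0.118]
orientation: [0.001, 0.999, -0.048, 0.0]
wrist_force: [0.6, -5.9, -2.1]
finger_gap: 0.0167
grip_force: 88.6
```

>>> servo_tool:
  increments:
    - {"grip":1,"x":0,"y":0.5,"z":0.7,"roll":0}
    - {"grip":1,"x":0,"y":0,"z":0,"roll":0}

```text
clock: 19.77
tcp_pos: [0.5232, -0.0039, 0.1175]
orientation: [0.0, 0.999, -0.047, 0.001]
wrist_force: [1.3, -4.9, -1.5]
finger_gap: 0.0168
grip_force: 89.1
```

>>> servo_tool:
  increments:
    - {"grip":1,"x":0,"y":0,"z":0.7,"roll":0}
    - {"grip":1,"x":0,"y":0,"z":0,"roll":0}

```text
clock: 19.93
tcp_pos: [0.5234, -0.0038, 0.117]
orientation: [0.0, 0.999, -0.047, 0.001]
wrist_force: [2.0, -5.0, -0.6]
finger_gap: 0.0167
grip_force: 89.1
```

>>> servo_tool:
  increments:
    - {"grip":1,"x":0.8,"y":0.3,"z":0.4,"roll":0}
    - {"grip":1,"x":0,"y":0,"z":0,"roll":0}

```text
clock: 20.1
tcp_pos: [0.5238, -0.0039, 0.1163]
orientation: [0.0, 0.999, -0.047, 0.0]
wrist_force: [2.2, -4.4, 0.7]
finger_gap: 0.0164
grip_force: 89.2
```

>>> servo_tool:
  increments:
    - {"grip":1,"x":0,"y":0,"z":0.7,"roll":0}
    - {"grip":1,"x":0,"y":0,"z":0,"roll":0}

```text
clock: 20.27
tcp_pos: [0.5238, -0.0039, 0.1155]
orientation: [0.0, 0.999, -0.047, 0.0]
wrist_force: [2.5, -4.9, 0.5]
finger_gap: 0.017
grip_force: 89.2
```

>>> servo_tool:
  increments:
    - {"grip":1,"x":0,"y":0,"z":0.7,"roll":0}
    - {"grip":1,"x":0,"y":0,"z":0,"roll":0}

```text
clock: 20.43
tcp_pos: [0.5237, -0.0039, 0.1148]
orientation: [0.0, 0.999, -0.047, 0.0]
wrist_force: [2.6, -5.2, 0.8]
finger_gap: 0.0164
grip_force: 89.2
```

In the lug hole. I'll ease the side load and continue down.

>>> servo_tool:
  increments:
    - {"grip":1,"x":0.5,"y":0.6,"z":1,"roll":0}
    - {"grip":1,"x":0,"y":0,"z":1,"roll":0}
    - {"grip":1,"x":0,"y":0,"z":0,"roll":0}

```text
clock: 20.68
tcp_pos: [0.5238, -0.0042, 0.1124]
orientation: [-0.0, 0.999, -0.047, -0.0]
wrist_force: [2.4, -3.2, -1.4]
finger_gap: 0.0162
grip_force: 89.1
```

>>> servo_tool:
  increments:
    - {"grip":1,"x":0,"y":0.4,"z":1,"roll":0}
    - {"grip":1,"x":0,"y":0,"z":1,"roll":0}
    - {"grip":1,"x":0,"y":0,"z":0,"roll":0}

```text
clock: 20.93
tcp_pos: [0.5235, -0.0045, 0.1103]
orientation: [-0.0, 0.999, -0.047, -0.0]
wrist_force: [2.1, -2.2, -1.3]
finger_gap: 0.0168
grip_force: 89.0
```

>>> servo_tool:
  increments:
    - {"grip":1,"x":0,"y":0,"z":1.5,"roll":0}
    - {"grip":1,"x":0,"y":0,"z":1,"roll":0}
    - {"grip":1,"x":0,"y":0,"z":0,"roll":0}

```text
clock: 21.18
tcp_pos: [0.5235, -0.0046, 0.1078]
orientation: [-0.0, 0.999, -0.047, -0.0]
wrist_force: [1.4, -1.8, -2.5]
finger_gap: 0.0166
grip_force: 88.9
```

>>> servo_tool:
  increments:
    - {"grip":1,"x":0,"y":0,"z":1.5,"roll":0}
    - {"grip":1,"x":0,"y":0,"z":1.5,"roll":0}
    - {"grip":1,"x":0,"y":0,"z":1,"roll":0}
    - {"grip":1,"x":0,"y":0,"z":0,"roll":0}

```text
clock: 21.52
tcp_pos: [0.5235, -0.0047, 0.1038]
orientation: [-0.0, 0.999, -0.047, -0.0]
wrist_force: [0.9, -1.5, -3.6]
finger_gap: 0.0166
grip_force: 88.8
```

>>> servo_tool:
  increments:
    - {"grip":1,"x":0,"y":0,"z":0.7,"roll":0}
    - {"grip":1,"x":0,"y":0,"z":0,"roll":0}

```text
clock: 21.68
tcp_pos: [0.5236, -0.0047, 0.1033]
orientation: [-0.0, 0.999, -0.047, -0.0]
wrist_force: [0.4, -0.7, -2.3]
finger_gap: 0.0166
grip_force: 88.9
```

>>> servo_tool:
  increments:
    - {"grip":1,"x":0,"y":0,"z":0.7,"roll":0}
    - {"grip":1,"x":0,"y":0,"z":0,"roll":0}

```text
clock: 21.85
tcp_pos: [0.5237, -0.0047, 0.1028]
orientation: [-0.0, 0.999, -0.047, -0.0]
wrist_force: [-0.3, -1.0, -1.7]
finger_gap: 0.017
grip_force: 89.2
```

>>> servo_tool:
  increments:
    - {"grip":1,"x":0,"y":0,"z":0.7,"roll":0}
    - {"grip":1,"x":0,"y":0,"z":0,"roll":0}

```text
clock: 22.02
tcp_pos: [0.5237, -0.0047, 0.1028]
orientation: [-0.0, 0.999, -0.047, 0.0]
wrist_force: [-2.1, -0.6, 4.5]
finger_gap: 0.0169
grip_force: 90.0
```

The collar is seated at TCP 0.1028 with force rising. I'll confirm with a small press, then let go.

>>> servo_tool:
  increments:
    - {"grip":1,"x":0,"y":0,"z":0.5,"roll":0}
    - {"grip":1,"x":0,"y":0,"z":0,"roll":0}

```text
clock: 22.18
tcp_pos: [0.5237, -0.0047, 0.1028]
orientation: [-0.0, 0.999, -0.047, 0.0]
wrist_force: [-3.6, -0.6, 8.2]
finger_gap: 0.0167
grip_force: 90.5
```

>>> servo_tool:
  increments:
    - {"grip":1,"x":0,"y":0,"z":-0.6,"roll":0}
    - {"grip":0.7,"x":0,"y":0,"z":0,"roll":0}
    - {"grip":0.4,"x":0,"y":0,"z":0,"roll":0}
    - {"grip":0,"x":0,"y":0,"z":0,"roll":0}
    - {"grip":0,"x":0,"y":0,"z":0,"roll":0}
  grip_force: 20

```text
clock: 22.6
tcp_pos: [0.5239, -0.0048, 0.1021]
orientation: [-0.0, 0.999, -0.047, -0.0]
wrist_force: [-0.2, -0.5, 0.5]
finger_gap: 0.0612
grip_force: 0.0
```

>>> servo_tool:
  increments:
    - {"grip":0,"x":0,"y":0,"z":-10,"roll":0}
    - {"grip":0,"x":0,"y":0,"z":-25,"roll":0}
    - {"grip":0,"x":0,"y":0,"z":-35,"roll":0}
    - {"grip":0,"x":0,"y":0,"z":-35,"roll":0}
    - {"grip":0,"x":0,"y":0,"z":-10,"roll":0}

```text
clock: 23.02
tcp_pos: [0.5262, -0.0052, 0.2234]
orientation: [0.0, 0.999, -0.047, 0.004]
wrist_force: [1.6, 1.0, 1.4]
finger_gap: 0.0853
grip_force: 0.0
```

>>> servo_tool:
  increments:
    - {"grip":0,"x":0,"y":35,"z":0,"roll":0}
    - {"grip":0,"x":0,"y":35,"z":0,"roll":0}
    - {"grip":0,"x":0,"y":35,"z":0,"roll":0}
    - {"grip":0,"x":0,"y":35,"z":0,"roll":0}
    - {"grip":0,"x":0,"y":35,"z":0,"roll":0}

```text
clock: 23.43
tcp_pos: [0.5071, -0.1804, 0.2178]
orientation: [0.0, 0.999, -0.047, 0.0]
wrist_force: [0.3, -0.6, 0.5]
finger_gap: 0.0855
grip_force: 0.0
```

>>> servo_tool:
  increments:
    - {"grip":0,"x":0,"y":35,"z":0,"roll":0}
    - {"grip":0,"x":0,"y":35,"z":0,"roll":0}
    - {"grip":0,"x":0,"y":0,"z":0,"roll":0}
    - {"grip":0,"x":0,"y":0,"z":0,"roll":0}

```text
clock: 23.77
tcp_pos: [0.5003, -0.2506, 0.2172]
orientation: [-0.0, 0.999, -0.049, -0.0]
wrist_force: [-0.4, 1.1, -0.9]
finger_gap: 0.0852
grip_force: 0.0
```

```bash
python3 - <<'E'
from h import *
s=snap("side","s4");t=snap("top","t4")
c=np.hstack([cv2.resize(s[140:210,230:290],None,fx=6,fy=6,interpolation=cv2.INTER_CUBIC),cv2.resize(t[150:220,235:295],None,fx=6,fy=6,interpolation=cv2.INTER_CUBIC)])
cv2.imwrite("pics/c4.png",np.clip(c*1.4,0,255).astype(np.uint8)[:,:,::-1])
q=env.get_state();print(q["tcp_pos"],q["wrist_force"])
E
```

```text
[ 0.50056249 -0.24829071  0.21730107] [ 0.15903322 -0.06091718  0.52314948]
```

View pics/c4.png

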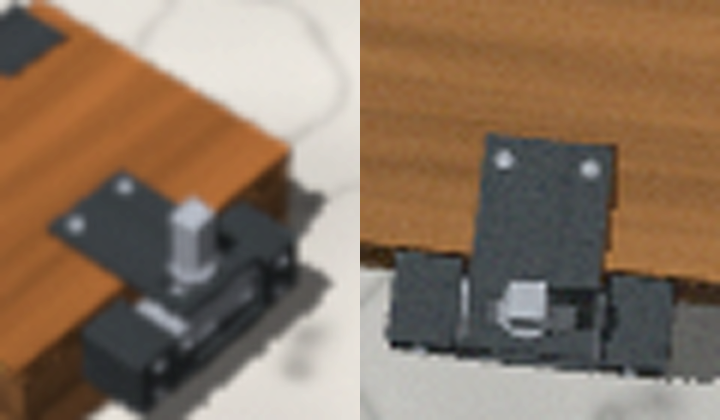

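The flap is shut, and the pin stands upright at side pane (193,240) and top pane (525,305) with its collar flat on the hasp plate. The gripper is clear, so I'm handing in.

```bash
python3 -c "
from workcell import env
print(env.hand_in())"
```

```text
the job is handed in; nothing more can be done
None
```

The flap is shut and the pin is threaded down to its collar on the hasp plate and released. I handed the job in at about 24 s; it returned no verdict.

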